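# Zero the dust monitor: fit its zero filter and hold the zero button

## Task

The dust monitor must be zeroed before it is used to check the new air cleaners. Take the larger of the two zero filters (the one whose sleeve goes over the monitor's upright inlet stub), slide it sleeve-down fully home on the stub without dropping it and let go; only then push the monitor's round zero button fully down with the fingers and keep it there, pushing with no more than 20 N: the program finishes while still holding the button down. Leave the smaller filter and the other things on the table where they are.

Things in the scene. Friction and masses are not known exactly. Their poses are not given: they have to be found in the camera images.
- monitor: Bench dust monitor, fixed: white and grey case with black rubber corners, 150 mm (its x) by 230 mm (its y), flat top panel 75 mm above the table with a dark display. Origin: centre of the underside; z up; turned up to 0.45 rad about z. On the panel, in its frame: steel inlet stub at x +25, y +75 mm, round black zero button at x -34, y -74 mm. Nothing else stands above the panel.
- inlet_seat (a point): Centre of the flat top of the aluminium nut (36 mm across, 83 mm above the table) at the foot of the inlet stub; z up along the stub, a 16 mm round steel tube rising 30 mm above this point, its last 4 mm tapering to 10 mm. The filter is home when its sleeve's rim rests on the nut: zero_filter's origin is then at this point.
- zero_filter: Larger zero filter, loose, about 90 g, upright to the left or right: black rubber sleeve 27.6 mm outside, 18.6 mm bore (2.6 mm wider than the stub), 34 mm long, open below; above it a white round capsule 44 mm across, straight-sided from 42 to 70 mm above the origin (grip there), then a 12 mm nipple, 84 mm high in all. Origin: centre of the sleeve's lower rim; z up the axis.
- small_filter: The smaller zero filter, made the same way but not for this monitor: capsule 32 mm across, 62 mm high, sleeve of 18 mm outside and 10 mm bore, which will not go over the stub. Stands on the other side from zero_filter. Leave it alone. Origin: centre of the sleeve's lower rim.
- zero_key (a joint): Travel of the zero button in m: 0 up, 0.006 fully down. It moves straight down against a spring, which takes 3 N to start and about 9 N at full depth, and comes up again when let go.
- zero_key_top (a point): Centre of the flat top of the zero button, which it moves with: a black cap 24 mm across, standing 12 mm above the top panel when up (87 mm above the table) and 6 mm when down, inside an aluminium ring 33 mm across and 3 mm high.
- pocket_meter: Grey pocket meter lying on the table at the far left, 120 x 66 x 26 mm. Leave it alone. Origin: centre of the underside.
- foil_tape: Roll of aluminium tape lying flat at the far right, 92 mm across, 48 mm high. Leave it alone. Origin: centre of the underside.
Things that resemble listed ones, but are neither listed nor needed, are in the scene too. Leave any orange or purple look-alike of the zero_filter alone.

How it is judged:
On the way, in this order (a step that is already met when the one before it is completed fails the run):
1. the larger filter is fully home on the inlet stub, upright and let go, with the button still up (distance between zero_filter and inlet_seat below 0.004 m and angle between zero_filter's own z axis and vertical below 0.08 rad and contact force between the fingers and zero_filter below 0.1 N and value of joint zero_key below 0.001 m), for 0.2 s.
2. the zero button is pushed fully down and kept down for a second (value of joint zero_key above 0.005 m), for 1 s.
At the end, for the whole second after the job is handed in: The robot's fingers are holding the zero button down (at least 5 of its 6 mm) with 5 to 22 N; the larger filter sits upright (within 0.08 rad) and at rest on the inlet stub, its lower rim within 4 mm of the seat, touched by nothing of the robot; the smaller filter still stands (value of joint zero_key above 0.005 m and contact force between the fingers and monitor between 5 and 22 N and distance between zero_filter and inlet_seat below 0.004 m and angle between zero_filter's own z axis and vertical below 0.08 rad and linear speed of zero_filter below 0.02 m/s and contact force between each of the fingers, the arm and zero_filter below 0.1 N and angle between small_filter's own z axis and vertical below 0.2 rad); the arm keeps its last pose, push and grip.
It fails at once if the zero button is pushed (over 2.5 mm) while the filter is not home on the inlet (value of joint zero_key above 0.0025 m and distance between zero_filter and inlet_seat above 0.006 m).
It fails at once if the fingers push on the monitor with more than 35 N (contact force between the fingers and monitor above 35 N).
It fails at once if the filter is dropped onto the inlet (faster than 0.4 m/s in the last 30 mm) (distance between zero_filter and inlet_seat below 0.03 m and linear speed of zero_filter above 0.4 m/s).
It fails at once if the smaller filter is moved more than 30 mm (distance of small_filter from where it was at the start of the episode above 0.03 m).
It fails at once if the pocket meter or the roll of tape is moved more than 30 mm (distance of any of pocket_meter, foil_tape from where it was at the start of the episode above 0.03 m).
It also fails if it takes over 64 s, if anything falls off the work surface, if the arm or the gripper's body presses on something with over 40 N, if the wrist force passes 120 N, or if a joint passes its speed limit or range.

## Robot

A 6-joint arm with a two-finger parallel gripper is mounted at the origin on the work surface. World frame = base frame: x ahead of the robot, y to its left, z up, the work surface at z = 0. Lengths are in m, angles in rad, forces in N, time in s.
With the tool pointing down it reaches from about 0.325 to 0.775 m from the base axis. Payload 5.5 kg.
Tool frame: the origin (TCP) lies between the finger pads; the fingertips stand 8 mm ahead of it and the grasp point (between the pads) lies 11 mm behind it (tcp_to_tips is the distance from the TCP to the fingertips, in m); z points along the fingers, y is the line along which they close (so a half turn about z gives the same grasp; the last joint's range is limited). The gripper opens to 88 mm and grips with 3 to 60 N. Pads are 20 mm wide; open, the fingers measure 115 mm over their backs; the gripper's body (75 mm by 178 mm) begins 61 mm behind the grasp point.
Start: joints at [1.197, 0.091, 1.231, -0, 1.82, -0.057], TCP at [0.187, 0.57, 0.209] pointing down, gripper open.
Joint ranges: [-2.87, 2.87], [-0.86, 2.18], [0.17, 2.46], [-1.51, 4.65], [0.06, 2.69], [-2.65, 2.65]. Speed limits (rad/s): [2.57, 2.57, 3.01, 3.14, 3.14, 3.14].

## Interface

Orientations are given as a unit quaternion [w, x, y, z].
In Python, from bench import * gives the robot as it stands. Calls block until the motion is done:
- move_to(position, orientation): joint-space move of the TCP to a pose.
- move_l(position, speed=0.15, orientation=None): straight line of the TCP; orientation=None keeps the orientation; speed is the mean speed in m/s.
- movej(angles): joint-space move.
- gripper_open() and close(): open the fingers fully, or close them until they stop; the grip force is fixed at half the most.
- hold(seconds).
- inverse_kinematics(position, orientation): joint angles nearest the present ones, or None.
- state(): the state.
- get_image(name): name is "scene" or "top" or "wrist"; returns a dict with "frame" (420x560x3 uint8, blue, green, red), "depth" (420x560 float32, m along the optical axis (not along the pixel's ray), 0 where there is no reading), "camera_matrix" (3x3 intrinsics, pixels), "view" (4x4, takes a point from world to camera coordinates). Camera axes: x right, y up, looking along -z (the intrinsics and any distortion apply to the point x, -y, -z); pixel columns grow to the right and rows downward; lengths in m; the calibration is good to about 2 mm. A picture is of the moment at which its call begins.
A pose or a line that the arm cannot do raises IKError and nothing moves.
- job_done(): hands the job in; it is judged then, once.
The state is a dict: "time": time; "joint_pos": joint angles; "dq": joint speeds; "joint_torque": joint torques, N m; "ee_pos": TCP position; "ee_rot": TCP orientation; "ft_force": force on the tool from outside, world axes, zero at the start; "moment": the same for the moment, N m; "finger_gap": finger opening in m; "finger_force": force on a finger pad.
Only numpy, scipy, OpenCV 4.12 (cv2) and the standard library are available. Lean on these libraries where they do the work, as an engineer would, in place of code of your own. Each camera call takes 0.05 s, during which the arm holds its last target. There are 200 camera calls.

## Working session

There is one attempt and no reset: what is moved stays moved. The work goes in short steps, each a Python script; the robot and the scene stay as the last script left them, time stands still between calls to the robot, and variables do not carry over. Pictures are saved under pics/ and viewed, at most 10 in all, crops included, and the job is handed in when it is done.

```bash
mkdir -p pics; python3 - <<'E'
from bench import *
import cv2,numpy as np
s=state();print(s)
for n in("top","scene"):
    g=get_image(n);cv2.imwrite(f"pics/{n}0.png",g["frame"]);np.savez(f"{n}0.npz",**g);print(n,g["camera_matrix"],g["view"],[k for k in g])
E
```

```text
{'time': 0.0, 'joint_pos': array([ 1.19729170e+00,  9.18295158e-02,  1.23186457e+00, -1.35588091e-05,
        1.81981063e+00, -5.67004328e-02]), 'dq': array([ 0.00091261, -0.00168619, -0.00072874,  0.00054611,  0.00018256,
        0.00043507]), 'joint_torque': array([-1.96565430e-03, -4.46464062e+01, -4.06436741e+01,  6.96058804e-02,
        2.97774514e-02, -1.54603508e-04]), 'ee_pos': array([0.18680673, 0.56983684, 0.20823652]), 'ee_rot': array([-1.97641695e-04,  1.57742083e-01,  9.87479884e-01, -9.35399800e-04]), 'ft_force': array([0.00163978, 0.55797637, 0.00087979]), 'moment': array([-0.04964326,  0.02995045,  0.00200423]), 'finger_force': 0.0, 'finger_gap': 0.08786114487119905}
top [[526.21746972   0.         275.16575768]
 [  0.         526.21746972 214.93492709]
 [  0.           0.           1.        ]] [[ 0.03987843 -0.99920365 -0.00133285 -0.00964106]
 [ 0.97758152  0.03873941  0.20696288 -0.53333555]
 [-0.20674643 -0.00955633  0.97834789 -1.31384537]
 [ 0.          0.          0.          1.        ]] ['frame', 'depth', 'camera_matrix', 'view']
scene [[404.68172873   0.         270.58889631]
 [  0.         404.68172873 208.57855975]
 [  0.           0.           1.        ]] [[ 0.86548236  0.50064576  0.01714985 -0.46603678]
 [-0.2964834   0.48434438  0.82310881  0.09254222]
 [ 0.4037795  -0.7174708   0.56762467 -1.34565737]
 [ 0.          0.          0.          1.        ]] ['frame', 'depth', 'camera_matrix', 'view']
```

View pics/top0.png

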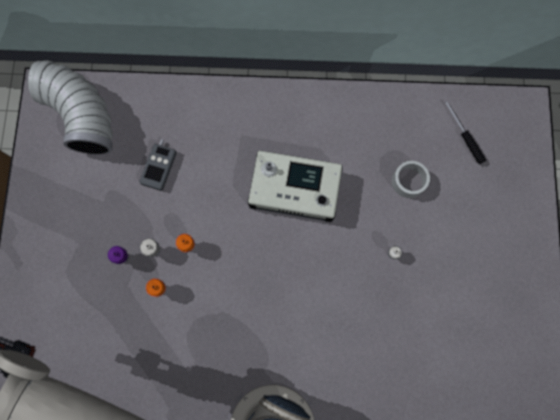

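View pics/scene0.png

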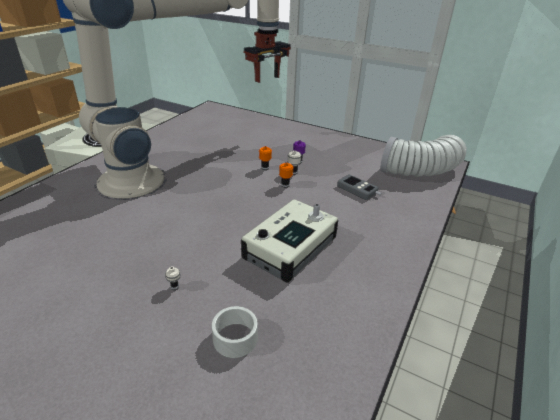

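The top view shows the white filter at (149,247) between the orange and purple look-alikes. The monitor is around (295,186), with the stub at (270,170), the button at (322,200) and the small filter at (395,253). Next I localise these.

```bash
cat > h.py <<'E'
import numpy as np,cv2
from scipy.spatial.transform import Rotation as R
def ray(g,u,v):
    K,V=g["camera_matrix"],g["view"]
    d=np.linalg.inv(K)@[u,v,1.];d[1:]*=-1
    return -V[:3,:3].T@V[:3,3],V[:3,:3].T@d
def plane(g,u,v,z):
    o,d=ray(g,u,v);return o+d*(z-o[2])/d[2]
def project(g,p):
    c=g["view"][:3,:3]@np.asarray(p)+g["view"][:3,3];c[1:]*=-1
    q=g["camera_matrix"]@c;return q[:2]/q[2]
def cloud(g):
    h,w=g["depth"].shape;u,v=np.meshgrid(np.arange(w),np.arange(h));d=g["depth"]
    K,V=g["camera_matrix"],g["view"]
    P=np.stack([(u-K[0,2])/K[0,0]*d,-(v-K[1,2])/K[1,1]*d,-d],-1)
    return (P-V[:3,3])@V[:3,:3]
def down(yaw):  # tool pointing down, closing line (tool y) at angle yaw from world x
    y=np.array([np.cos(yaw),np.sin(yaw),0]);z=np.array([0,0,-1.])
    q=R.from_matrix(np.c_[np.cross(y,z),y,z]).as_quat();return q[[3,0,1,2]]
E
python3 - <<'E'
from h import *
g=dict(np.load("top0.npz"));P=cloud(g);f=g["frame"].astype(int)
for n,u,v in(("zf",149,247),("or1",185,243),("or2",155,288),("pur",117,255),("small",395,253)):
    s=np.s_[v-16:v+17,u-16:u+17];Q=P[s].reshape(-1,3);F=f[s].reshape(-1,3)
    m=(Q[:,2]>.03)&(F.max(1)>90);q=Q[m]
    b=(q.min(0)+q.max(0))/2;print(n,b.round(4),m.sum(),np.ptp(q,0).round(3))
m=(abs(P[...,2]-.075)<.006);m[:,:235]=0;m[:,360:]=0;m[:130]=0;m[235:]=0
c=max(cv2.findContours(m.astype(np.uint8),0,1)[0],key=cv2.contourArea)
q=np.array([plane(g,*x[0],.075)[:2] for x in c],np.float32);r=cv2.minAreaRect(q);print(r)
for n,u,v,z in(("stub",268,165,.113),("button",322,200,.087)):print(n,plane(g,u,v,z))
Q=P[140:225,240:350].reshape(-1,3);q=Q[(Q[:,2]>.095)];print(len(q),q.mean(0) if len(q) else 0)
E
```

```text
zf [0.3542 0.1751 0.7199] 239 [0.208 0.353 1.352]
or1 [0.3624 0.1301 0.7193] 276 [0.224 0.263 1.353]
or2 [0.3035 0.1632 0.7185] 280 [0.107 0.33  1.355]
pur [0.4145 0.4135 0.0681] 169 [0.044 0.04  0.038]
small [ 0.3577 -0.1589  0.715 ] 143 [0.215 0.315 1.361]
((0.615716278553009, -0.03804587572813034), (0.22498615086078644, 0.14638113975524902), 82.42302703857422)
stub [0.6501645  0.03438398 0.113     ]
button [ 0.5704497  -0.10685828  0.087     ]
78 [0.4605226  0.01665905 0.71987175]
```

```bash
python3 - <<'E'
from bench import *
from h import *
g=dict(np.load("top0.npz"));P=cloud(g);f=g["frame"].astype(int)
c={}
for n,u,v in(("zf",149,247),("or1",185,243),("or2",155,288),("pur",117,255),("small",395,253)):
    s=np.s_[v-16:v+17,u-16:u+17];Q=P[s].reshape(-1,3);F=f[s].reshape(-1,3)
    q=Q[(Q[:,2]>.035)&(Q[:,2]<.1)]
    c[n]=(q.min(0)+q.max(0))/2;print(n,c[n].round(4),np.ptp(q,0).round(3))
z=c["zf"]
best=[]
for yaw in np.arange(0,3.14,.1):
    for s in(0,np.pi):
        J=inverse_kinematics([z[0],z[1],.2],down(yaw+s))
        if J is None: continue
        y=np.array([np.cos(yaw),np.sin(yaw)])
        cl=min(np.linalg.norm(c[o][:2]-z[:2]-t*.05*y) for o in("or1","or2","pur") for t in(-1,1))
        best.append((cl.round(3),round(yaw+s,2),J[5].round(2)))
best.sort(reverse=True);print(best[:6])
yaw=best[0][1]
move_to([z[0],z[1],.22],down(yaw))
w=get_image("wrist");cv2.imwrite("pics/w1.png",w["frame"]);np.savez("w1.npz",**w);print(state()["time"],project(w,[z[0],z[1],.07]))
E
```

```text
zf [0.436  0.329  0.0658] [0.044 0.045 0.045]
or1 [0.4524 0.2396 0.066 ] [0.044 0.044 0.046]
or2 [0.3349 0.3057 0.0648] [0.044 0.045 0.047]
pur [0.4143 0.4102 0.0642] [0.044 0.046 0.05 ]
small [ 0.4502 -0.3004  0.051 ] [0.03  0.032 0.03 ]
[(np.float64(0.067), np.float64(5.94), np.float64(0.93)), (np.float64(0.067), np.float64(2.8), np.float64(-2.22)), (np.float64(0.067), np.float64(0.9), np.float64(-0.32)), (np.float64(0.067), np.float64(0.8), np.float64(-0.22)), (np.float64(0.064), np.float64(5.84), np.float64(1.03)), (np.float64(0.064), np.float64(2.7), np.float64(-2.12))]
1.4583 [285.54459005 192.91567152]
```

View pics/w1.png

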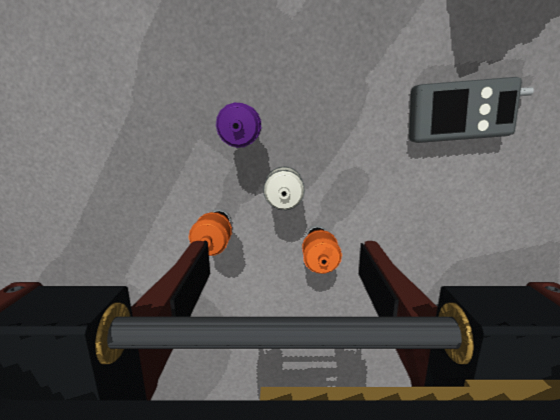

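The wrist view shows the white filter at (284,188) with the orange pair below it and the purple one above. All are clear of the planned finger positions. I'll take the same relative view of the stub so the camera bias cancels, then grasp.

```bash
python3 - <<'E'
from bench import *
from h import *
def circ(g,u,v,r,zl,zh):
    u,v=int(u),int(v);Q=cloud(g)[v-r:v+r,u-r:u+r].reshape(-1,3);q=Q[(Q[:,2]>zl)&(Q[:,2]<zh)]
    (x,y),rr=cv2.minEnclosingCircle(q[:,:2].astype(np.float32));print(len(q),[round(a,4) for a in(x,y,rr)],q.mean(0).round(4),q[:,2].max().round(4));return x,y
w=dict(np.load("w1.npz"))
zf=circ(w,284,190,26,.058,.075)
circ(w,284,190,26,.045,.066)
circ(w,284,190,26,.076,.09)
yaw=5.94
move_to([.6504,.033,.263],down(yaw))
w=get_image("wrist");cv2.imwrite("pics/w2.png",w["frame"]);np.savez("w2.npz",**w)
uv=project(w,[.6504,.033,.113]);print(uv,state()["time"])
st=circ(w,*uv,35,.092,.13);circ(w,*uv,35,.108,.13)
E
```

```text
436 [0.4346, 0.3327, 0.0229] [0.4363 0.3371 0.0719] 0.075
104 [0.437, 0.3402, 0.0211] [0.4406 0.35   0.0515] 0.0636
531 [0.4346, 0.3333, 0.0192] [0.4348 0.3331 0.0782] 0.0863
[285.64893468 193.62937965] 2.8833
200 [0.6505, 0.0354, 0.008] [0.6515 0.0377 0.1102] 0.1158
164 [0.6509, 0.0361, 0.0082] [0.6513 0.0366 0.1123] 0.1158
```

View pics/w2.png

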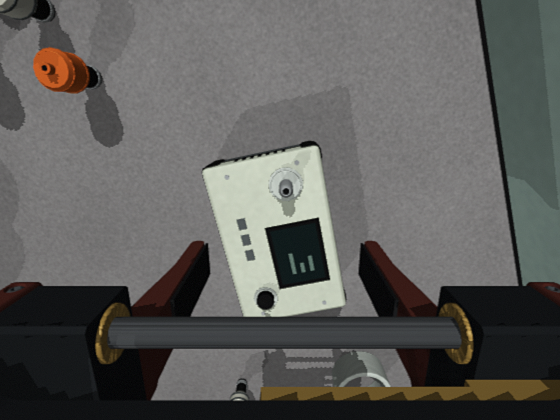

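The stub tip is at (286,188), as predicted, and the panel and button are clear. Next is the grasp.

```bash
python3 - <<'E'
from bench import *
from h import *
q=down(5.94);x,y=.435,.332
move_to([x,y,.16],q);move_l([x,y,.045],.1);close()
s=state();print(s["finger_gap"],s["finger_force"],s["ee_pos"],s["time"])
move_l([x,y,.24],.15)
s=state();print(s["finger_gap"],s["finger_force"],s["ee_pos"],s["ft_force"])
move_to([.52,.2,.24],q)
for n in("wrist","top","scene"):
    w=get_image(n);np.savez(n+"3.npz",**w)
    if n!="scene":cv2.imwrite(f"pics/{n}3.png",w["frame"])
    print(n,project(w,[.52,.2,.24+.039]),project(w,[.52,.2,.189]))
print(state()["ee_pos"],state()["time"])
E
```

```text
0.043054097407741854 29.994391225045547 [0.43503257 0.33198714 0.04498562] 6.375
0.0432962833414241 29.989803278585896 [0.43473251 0.33179342 0.23878011] [-0.15118938  0.03660217 -0.65834409]
wrist [286.56835254 282.05785958] [285.72321407 222.59104012]
top [188.6525795  196.40905069] [194.85492817 205.64136481]
scene [302.69715157 112.93870064] [300.76447784 142.68907615]
[0.51936389 0.20128356 0.239941  ] 8.65
```

View pics/wrist3.png

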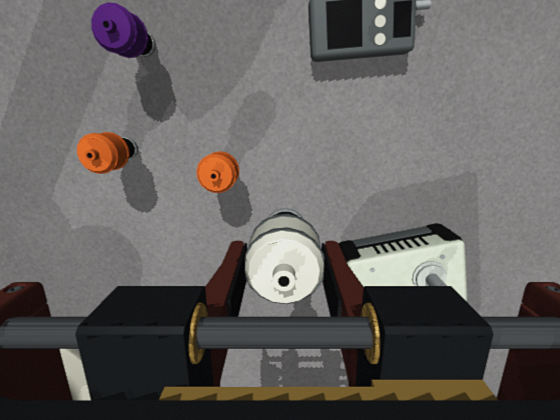

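The wrist view shows the filter held upright, with the nipple hole at (284,281). I'll compare the hole centres with the kinematics.

```bash
python3 - <<'E'
from h import *
def hole(g,u,v,r):
    p=cv2.cvtColor(g["frame"],6)[v-r:v+r+1,u-r:u+r+1];p=cv2.resize(p,None,fx=8,fy=8,interpolation=2)
    t=p.min()+.4*(np.median(p)-p.min());cs=cv2.findContours((p<t).astype(np.uint8),0,1)[0];c=max(cs,key=cv2.contourArea)
    (a,b),rr=cv2.minEnclosingCircle(c);return np.array([(a+.5)/8-.5+u-r,(b+.5)/8-.5+v-r]),rr/8
w3,w1,w2=[dict(np.load(f)) for f in("wrist3.npz","w1.npz","w2.npz")]
e=np.array([.51936,.20128,.23994]);y=np.array([np.cos(5.94),np.sin(5.94)]);x=np.array([-y[1],y[0]])
for n,g,uvr,z,ref in(("held",w3,(284,281,7),e[2]+.039,e[:2]),("flt",w1,(284,193,5),.084,np.array([.435,.332])),("stub",w2,(286,189,5),.113,np.array([.6504,.034]))):
    (uv,r)=hole(g,*uvr);p=plane(g,*uv,z)[:2];d=p-ref
    V=g["view"];cam=-V[:3,:3].T@V[:3,3]
    print(n,uv.round(1),r,p.round(4),"along close",round(d@y*1e3,2),"perp",round(d@x*1e3,2),"range",np.linalg.norm(cam-np.r_[p,z]).round(3))
E
```

```text
held [283.4 280.8] 5.272790908813477 [0.5187 0.2012] along close -0.58 perp -0.31 range 0.158
flt [283.6 193.3] 2.3218436241149902 [0.4351 0.3326] along close -0.11 perp 0.62 range 0.321
stub [285.6 190.9] 2.8273205757141113 [0.6514 0.036 ] along close 0.26 perp 2.18 range 0.335
```

```bash
python3 - <<'E'
import cv2,numpy as np
a=[]
for f,u,v in(("wrist3",284,281),("w1",284,193),("w2",286,189)):
    im=cv2.imread(f"pics/{f}.png")[v-20:v+21,u-20:u+21];a.append(cv2.resize(im,(260,260),interpolation=0))
cv2.imwrite("pics/c.png",np.hstack(a))
E
```

```text
(no output)
```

View pics/c.png

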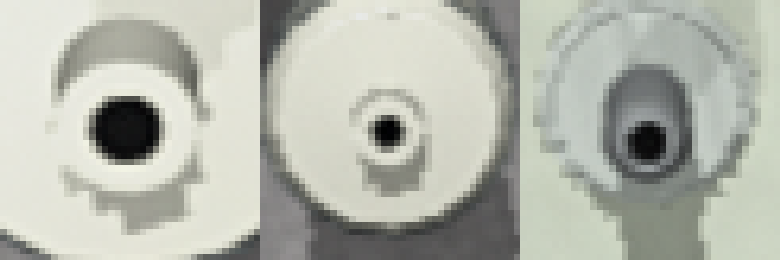

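The hole centres are found cleanly in all three crops: filter held, filter standing and stub. I'll descend in small steps, watching the force.

```bash
python3 - <<'E'
from bench import *
from h import *
q=down(5.94);t=np.array([.6521,.0351])
move_to([*t,.20],q);hold(.4);f0=state()["ft_force"]
print(state()["ee_pos"],f0)
move_l([*t,.163],.08)
for z in np.arange(.161,.1275,-.002):
    move_l([*t,z],.04);s=state();d=s["ft_force"]-f0
    print(z.round(3),s["ee_pos"].round(4),d.round(1))
    if d[2]>6: break
print(state()["time"])
E
```

```text
[0.65192977 0.0358374  0.2004808 ] [ 0.49525393  0.18757493 -2.21821741]
0.161 [0.6523 0.0351 0.1614] [-1.6 -0.3  1.2]
0.159 [0.6521 0.0351 0.1589] [-0.5 -1.2  0.5]
0.157 [0.652  0.0351 0.1567] [-0.8 -0.6  1.1]
0.155 [0.652  0.0351 0.1547] [-0.8 -0.   1.1]
0.153 [0.652  0.0351 0.1527] [-0.5 -0.3  1.2]
0.151 [0.652  0.0351 0.1507] [-0.8 -0.1  0.5]
0.149 [0.652  0.0351 0.1488] [-0.8  0.6  0.9]
0.147 [0.652  0.0351 0.1468] [ 0.1 -0.4  1.6]
0.145 [0.652  0.0351 0.1447] [-0.6  0.6  2.1]
0.143 [0.652  0.0351 0.1427] [-0.9  0.3  0.4]
0.141 [0.652  0.0351 0.1407] [-1.4 -0.   1.1]
0.139 [0.652  0.0351 0.1388] [-0.6  0.5  2.1]
0.137 [0.652  0.0351 0.1367] [-0.4  1.   1. ]
0.135 [0.652  0.0351 0.1347] [-1.2 -0.6  1.1]
0.133 [0.652  0.0351 0.1327] [ 0.6 -0.9  1.3]
0.131 [0.652  0.0351 0.1308] [-0.6 -0.4  1.9]
0.129 [0.652  0.0351 0.1287] [-0.5 -0.4  1.7]
14.775
```

```bash
python3 - <<'E'
from bench import *
from h import *
t=np.array([.6521,.0351]);f0=state()["ft_force"]
for z in np.arange(.1282,.124,-.0007):
    move_l([*t,z],.02);hold(.1);d=state()["ft_force"]-f0;print(z.round(4),state()["ee_pos"].round(4),d.round(1))
    if d[2]>3.5: break
gripper_open();hold(.5);print(state()["finger_gap"])
move_l([*t,.30],.1);move_to([.55,-.03,.30],down(5.94));w=get_image("wrist");s=get_image("scene")
cv2.imwrite("pics/w5.png",np.vstack([w["frame"][:330],cv2.resize(s["frame"][180:285,220:398],(560,330))])[:,:][:660:1]) 
im=cv2.imread("pics/w5.png");cv2.imwrite("pics/w5.png",cv2.resize(im,None,fx=.9,fy=.9));np.savez("w5.npz",**w);print(state()["time"],project(w,[.6514,.0355,.167]),project(w,[.572,-.1068,.087]))
E
```

```text
0.1282 [0.6521 0.0351 0.1282] [ 0.3  0.  -1. ]
0.1275 [0.6522 0.0351 0.128 ] [-0.1  0.7  2.8]
0.1268 [0.6523 0.0352 0.1279] [-1.8  0.6  5.9]
0.0879458395469912
19.7 [361.57553153  99.10593354] [318.95979725 227.57362105]
```

View pics/w5.png

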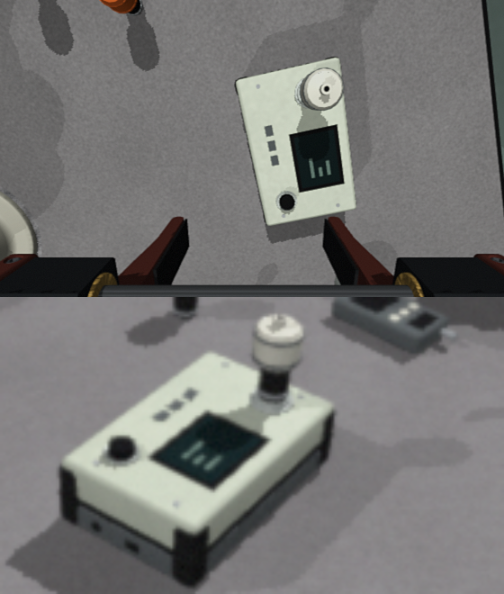

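The filter is home and upright (the descent stopped at TCP z 0.128, as expected). The button shows at about (318,224), near (0.573,-0.105). Next is the press.

```bash
python3 - <<'E'
from bench import *
from h import *
b=[.573,-.105];close();move_to([*b,.14],down(5.94));hold(.4)
f0=np.mean([(hold(.05),state()["ft_force"])[1] for _ in range(8)],0)
print(state()["ee_pos"],state()["finger_gap"],f0)
move_l([*b,.098],.05)
for z in np.arange(.097,.078,-.0007):
    move_l([*b,z],.02);hold(.12);F=np.mean([(hold(.02),state()["ft_force"])[1] for _ in range(4)],0)-f0;e=state()["ee_pos"]
    print(z.round(4),e.round(4),F.round(1))
    if F[2]>12: break
hold(1.3);print((state()["ft_force"]-f0).round(1),state()["ee_pos"],state()["time"])
E
```

```text
[ 0.57294838 -0.10502747  0.13989988] 0.0006752755075553523 [ 0.27504811 -0.32564031  0.2362512 ]
0.097 [ 0.5731 -0.105   0.0971] [-0.4 -0.4 -0.2]
0.0963 [ 0.573  -0.105   0.0963] [-0.6  0.2 -0.2]
0.0956 [ 0.573  -0.105   0.0956] [-0.2  0.4 -0.1]
0.0949 [ 0.573  -0.105   0.0949] [-0.3  0.5  0.1]
0.0942 [ 0.573  -0.105   0.0942] [-0.4  0.2 -0.3]
0.0935 [ 0.573  -0.105   0.0935] [-0.5  0.7  0. ]
0.0928 [ 0.573  -0.105   0.0928] [-0.2  0.2 -0.2]
0.0921 [ 0.573  -0.105   0.0921] [-0.2  0.7 -0.3]
0.0914 [ 0.573  -0.105   0.0914] [-0.5 -0.1 -0.1]
0.0907 [ 0.573  -0.105   0.0907] [ 0.2  0.5 -0.1]
0.09 [ 0.573 -0.105  0.09 ] [-0.8  0.5 -0. ]
0.0893 [ 0.573  -0.105   0.0893] [-0.1  0.1 -0.3]
0.0886 [ 0.573  -0.105   0.0886] [-0.3 -0.3 -0. ]
0.0879 [ 0.573  -0.105   0.0879] [-0.5  0.2  0. ]
0.0872 [ 0.573  -0.105   0.0872] [-0.7  0.5 -0.2]
0.0865 [ 0.573  -0.105   0.0865] [-0.4  0.2 -0.5]
0.0858 [ 0.573  -0.105   0.0858] [-0.3  0.2 -0. ]
0.0851 [ 0.573  -0.105   0.0852] [-0.2  0.7 -0.2]
0.0844 [ 0.573  -0.105   0.0844] [ 0.2  0.2 -0.4]
0.0837 [ 0.573  -0.105   0.0837] [-0.2  0.6  0.1]
0.083 [ 0.573 -0.105  0.083] [ 0.2  0.5 -0.3]
0.0823 [ 0.573  -0.105   0.0823] [-0.4  0.4 -0.5]
0.0816 [ 0.573  -0.105   0.0816] [-0.8  0.7 -0.1]
0.0809 [ 0.573  -0.105   0.0809] [-0.1  0.4  0. ]
0.0802 [ 0.573  -0.105   0.0802] [-0.5  0.8 -0.3]
0.0795 [ 0.573  -0.105   0.0795] [-0.5  0.7 -0.2]
0.0788 [ 0.573  -0.105   0.0788] [-0.4  0.6 -0. ]
0.0781 [ 0.573  -0.105   0.0781] [-0.8  0.2 -0.4]
[ 0.2  0.  -0.7] [ 0.57298673 -0.10503071  0.07810195] 37.0083
```

No contact at the expected height, so I'll look.

```bash
python3 - <<'E'
from bench import *
from h import *
s=get_image("scene");w=get_image("wrist")
cv2.imwrite("pics/s6.png",np.vstack([cv2.resize(s["frame"][150:290,220:360],(560,560))[:360],w["frame"][190:420]]));np.savez("s6.npz",**s)
print(project(s,[.573,-.105,.0701]),project(s,[.573,-.105,.087]),{k:v for k,v in state().items() if k not in("joint_pos","dq","joint_torque")})
E
```

```text
[261.88868369 237.1320098 ] [261.92287014 231.72015368] {'time': 37.1083, 'ee_pos': array([ 0.57297991, -0.10501155,  0.07807816]), 'ee_rot': array([-1.90611335e-05,  8.17462869e-01,  5.75981300e-01, -2.84173606e-05]), 'ft_force': array([0.70506293, 0.36602669, 0.15389679]), 'moment': array([-0.10542346,  0.08384827, -0.00886748]), 'finger_force': 0.0, 'finger_gap': 5.758078564571971e-06}
```

View pics/s6.png

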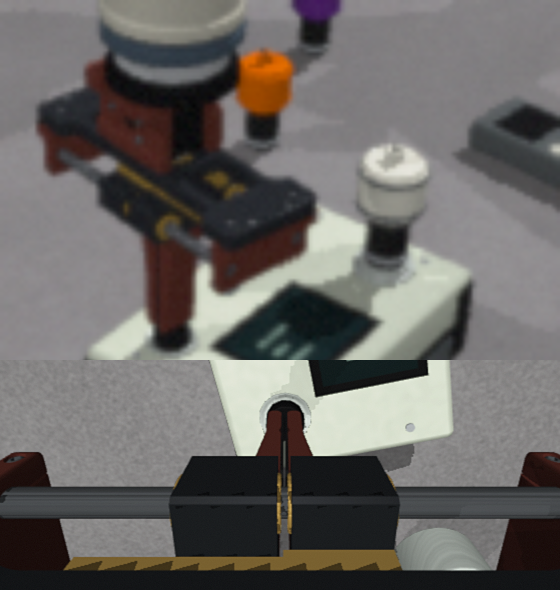

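The fingers are centred on the button, with the tips at about (263,232) and just at its top. The tips are evidently shorter than stated, so I continue down on force.

```bash
python3 - <<'E'
from bench import *
from h import *
b=[.573,-.105];f0=np.array([.275,-.326,.236])
for z in np.arange(.0775,.055,-.0007):
    move_l([*b,z],.02);hold(.06);F=np.mean([(hold(.02),state()["ft_force"])[1] for _ in range(3)],0)-f0;e=state()["ee_pos"]
    print(z.round(4),e.round(4),F.round(1))
    if F[2]>12.5: break
hold(.8);print((state()["ft_force"]-f0).round(1),state()["ee_pos"],state()["time"])
E
```

```text
0.0775 [ 0.573  -0.105   0.0775] [-0.2 -0.1 -0.2]
0.0768 [ 0.573  -0.105   0.0768] [-0.2 -0.1 -0.9]
0.0761 [ 0.573  -0.105   0.0761] [-0.1  0.3 -0.1]
0.0754 [ 0.573  -0.105   0.0754] [-0.5 -0.1 -0.5]
0.0747 [ 0.573  -0.105   0.0747] [-0.1  0.4 -0.2]
0.074 [ 0.5731 -0.105   0.0741] [-0.2  0.2 -0.1]
0.0733 [ 0.5731 -0.105   0.0737] [-1.2  0.7  3.2]
0.0726 [ 0.5731 -0.105   0.0728] [-1.4 -0.2  3.8]
0.0719 [ 0.5731 -0.105   0.072 ] [-1.  -0.   4.6]
0.0712 [ 0.5731 -0.105   0.0715] [-1.1  0.3  5.2]
0.0705 [ 0.5731 -0.105   0.0709] [-1.7  0.6  5.3]
0.0698 [ 0.5731 -0.105   0.0703] [-2.6  0.9  6.2]
0.0691 [ 0.5731 -0.105   0.0698] [-2.1  0.7  6.6]
0.0684 [ 0.5731 -0.105   0.0692] [-2.8  0.9  8.1]
0.0677 [ 0.5731 -0.105   0.0686] [-2.6  0.9  7.7]
0.067 [ 0.5731 -0.105   0.0681] [-3.   1.2  8.6]
0.0663 [ 0.5732 -0.1051  0.068 ] [-4.7  1.5 11.3]
0.0656 [ 0.5732 -0.105   0.068 ] [-5.9  1.6 13.6]
[-6.1  1.6 13.6] [ 0.57321081 -0.10505091  0.06796389] 44.3583
```

The force profile matches the button: 3 N at the start, 9 N over 6 mm of travel, then a hard stop. It is now held at about 14–15 N.

```bash
python3 -c "
from bench import *
hold(1);print(job_done())"
```

```text
the job is handed in; nothing more can be done
None
```

The job is handed in: the larger filter is home on the inlet stub and let go, and the fingers are holding the zero button fully down at about 15 N; the judge's result was not shown.

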